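# Leak-test a drilled block: vice to fixture, hold the seal on the port

## Task

The drilled aluminium block in the small green vice is ready for its leak test: pull the vice's sliding jaw well open, lift the block out and set it down in the nest of the leak-test fixture, fully home, with its port facing the black rubber seal, and let go of it. Then pull the fixture's spring-return handle out until the pointer stands in the red band, and finish while still holding it there, so that the seal stays pressed on the port. Leave the other things on the bench where they are.

Things in the scene. Friction and masses are not known exactly. Their poses are not given: they have to be found in the camera images.
- vice: Small green quick-slide vice bolted to the bench, 160 x 74 mm over its bed. Origin on the bench under the block's seat; x points away from the sliding jaw to the fixed jaw, z up. The block stands on two parallels with its underside 30 mm above the bench; the jaw tops are 52 mm (fixed) and 50 mm (sliding) above the bench.
- vice_jaw (a joint): Opening of the vice's sliding jaw, 0 = closed on the block, limit 0.028 m. It slides along the vice's -x (roughly towards the robot) with 5 N of friction and stays where it is left; a 3 mm nose on it enters the block's groove, so the block cannot be lifted until it is open by some 4 mm; open it by well over 6 mm (15 to 20 mm is comfortable).
- jaw_knob (a point): Point on the axis of the black star knob (about 38 mm across, vertical axis, from 57 to 79 mm above the bench) on top of the sliding jaw, 67 mm above the bench: take the jaw by it. It is fixed to the jaw and need not be turned. With the jaw closed it is 28 mm in front of the block's front face.
- block: The drilled aluminium block to test: 40 (x) x 44 (y) x 56 (z) mm, 0.2 to 0.4 kg, origin at the centre of its underside, z up. Clamping grooves 8 mm high and 3.5 mm deep run along its front and rear 8 mm above the underside. At the start it stands in the vice, upright, its y along the jaws. Grip it across y.
- port (a point): The port: dark hole 11 mm across in the block's rear (+x) face, 26 mm above the underside. It must face the rubber seal.
- fixture: Leak-test fixture bolted to the bench, steel base 230 x 116 mm, origin on the bench under the middle of the nest; its +x points from the handle to the seal, z up. Pressure gauge on a post at the rear, 0.12 m from the nest, 116 mm high.
- nest (a point): Middle of the nest's floor, 42 mm above the bench; axes as the fixture's. The block's footprint fits with 1.5 mm to spare all round, its x and y along the fixture's x and y: 7 mm side rails and a 6 mm rear lip, all with sloped lead-ins 5 mm higher, and a front stop 37 mm high at -x.
- draw_slide: The fixture's spring-return slide with its pull handle, a bow with a black round bar, 14 mm thick, 66 mm clear between its two uprights. Origin: the fixture's origin shifted by the slide's travel.
- handle_grip (a point): Middle of the black handle bar, 60 mm above the bench, the bar along the fixture's y. At rest it is 100 mm in front of the nest's middle and 66 mm in front of the front stop; the base under it is 12 mm high, the bow's foot 35 mm. Take it from above with a finger before and one behind.
- slide_travel (a joint): Travel of the handle with its slide and pointer, 0 = at rest, positive as the handle is pulled along the fixture's -x; limit 0.040 m. The spring pulls it back with 4.5 N at rest and 9 N at 0.030 m; the seal meets the block at about 0.0235 m and adds 1.5 N rising to 7 N. The pointer stands in the red band from 0.027 to 0.033 m, in its middle at 0.030 m.
- pointer (a point): Yellow line on the dark pointer plate that travels with the handle over the white scale.
- red_band (a point): Centre of the 6 mm wide red band on the white scale, 25 mm above the bench; the pointer stands over its middle at 0.030 m of travel, 30 mm in front of the pointer's rest.
- seal: Black rubber seal, 20 mm across, on a sprung stem (gives way by up to 13 mm) on a carrier behind the nest; it travels forward with the handle.
- seal_face (a point): Centre of the seal's face, 26 mm above the nest's floor and 42 mm behind the nest's middle at rest.
- spare_block_a: Bystander: another block like the one in the vice, standing on the bench at the front right.
- spare_block_b: Bystander: a third such block beside it.
- caliper: Bystander: digital caliper, 223 mm long, on the bench to the right.
- sleeve_0: Bystander: black sleeve standing on end, 21 mm across, 76 mm high, behind the fixture.
- sleeve_1: Bystander: a second such sleeve.

How it is judged:
By the outcome, as a careful person would: the job done as asked, in the order asked, and still so for the second after the job is handed in, while the arm keeps its last pose, push and grip.
It also fails if it takes over 51 s, if anything falls off the work surface, if the arm or the gripper's body presses on something with over 40 N, if the wrist force passes 120 N, or if a joint passes its speed limit or range.

## Robot

A 7-joint arm with a two-finger parallel gripper is mounted at the origin on a cart in front of the work surface, level with it; the furniture and walls round the work are solid. World frame = base frame: x ahead of the robot, y to its left, z up, the work surface at z = 0. Lengths are in m, angles in rad, forces in N, time in s.
With the tool pointing down it reaches from about 0.4 to 0.85 m from the base axis. Payload 10.4 kg.
Tool frame: the origin (TCP) lies on the centre line of the jaws, within the pads' length; the fingertips stand 22 mm ahead of it and the grasp point (between the pads) lies 3 mm ahead of it; z points along the fingers, y is the line along which they close (so a half turn about z gives the same grasp; the last joint's range is limited). The gripper opens to 87 mm and grips with 3 to 60 N. Pads are 19 mm wide; open, the fingers measure 117 mm over their backs; the gripper's body (75 mm by 190 mm) begins 51 mm behind the grasp point.
Start: joints at [1.111, 0.332, -0.065, 1.46, 0.022, 1.35, -0.088], TCP at [0.264, -0.566, 0.245] pointing down, gripper open.
Joint ranges: [-2.6, 2.6], [-0.5, 2.12], [-1.47, 1.34], [0.16, 2.42], [-1.27, 4.41], [0.06, 2.06], [-2.6, 2.6]. Speed limits (rad/s): [2.22, 2.22, 2.79, 2.79, 3.14, 3.14, 3.14].

## Interface

Orientations are given as a unit quaternion [x, y, z, w].
In Python, from bench import r, vision, readout gives the robot as it stands (r), with the cameras (vision) and the readings (readout).
- The arm moves only by the tool jog_arm, called after "Emit:" as name([rows], argument=value, ...), one row to a line, values as JSON. Schema: {"type":"object","properties":{"segments":{"type":"array","items":{"type":"array","items":{"type":"number"},"minItems":5,"maxItems":5},"minItems":1,"maxItems":12},"grip_force":{"type":"number"},"only":{"type":"string"},"quiet":{"type":"boolean"},"lines":{"type":"string"}},"required":["segments"],"additionalProperties":false}. segments is a list of rows, 1 to 12 of them, each of 5 numbers: dx, dy, dz in shares of 0.75 m (1.0 is 0.75 m), then a turn about the tool's z in a scale on which 1.0 is pi rad, then the finger opening in m; each row is the pose to reach, as a shift and turn from the pose commanded when the call began, along the tool's axes at that moment; what a row does not reach only later rows make up. A row lasts 1/10 s, in which the tool goes at most 0.05 m and 0.15 rad, less where a joint would pass 70% of its speed; a pose out of reach is approached as far as the arm can. The fingers move at their own pace and stop on an object; grip_force is the grip in N (left out, the last holds). Time passes only in rows, so rows that do not move let the fingers close. The tool returns the time, the measured TCP pose, the force, the opening and the grip force at its end. only (a regular expression) keeps the lines of the reply that match it, lines (a string "A,B") keeps lines A to B, and quiet returns only ok. Shift and turn numbers lie between -1 and 1, and a call with a number outside is refused. Input that does not fit is refused with a message, and nothing moves.
- readout.read_state(): the state, without advancing time (a new reading comes with each control period).
- vision.camera(name): name is "side" or "top"; returns a dict with "img" (420x560x3 uint8, red, green, blue), "fx", "fy", "cx", "cy" (pixels), "k1" (the pictures are not rectified: a ray, as slopes to the right and down, at radius r is drawn at 1 + k1 r^2 times it, then the intrinsics apply), "pose" (4x4, takes a point from camera to world coordinates). Camera axes: x right, y down, z forward; pixel columns grow to the right and rows downward; lengths in m; the calibration is good to about 2 mm. A picture is of the moment at which its call begins. There is no depth.
- r.close_job(): hands the job in; it is judged then, once.
The state is a dict: "time": time; "joint_positions": joint angles; "joint_vel": joint speeds; "joint_torque": joint torques, N m; "ee_pos": TCP position; "eef_rot": TCP orientation; "ft_force": force on the tool from outside, world axes, zero at the start; "torque": the same for the moment, N m; "width": finger opening in m; "grip_force": force on a finger pad.
Only numpy, scipy, OpenCV 4.12 (cv2) and the standard library are available. Lean on these libraries where they do the work, as an engineer would, in place of code of your own. Each camera call takes 0.05 s, during which the arm holds its last target. There are 200 camera calls.

## Working session

There is one attempt and no reset: what is moved stays moved. The work goes in short steps, Python scripts to look and compute and a tool call to move; the robot and the scene stay as the last step left them, time stands still between calls to the robot, and variables do not carry over. Pictures are saved under pics/ and viewed, at most 10 in all, crops included, and the job is handed in when it is done.

```bash
ls; mkdir -p pics
```

Run:
```python
from bench import r, vision, readout
import cv2,numpy as np
np.set_printoptions(precision=4,suppress=True)
s=readout.read_state();print({k:np.round(v,4) for k,v in s.items()})
for n in("side","top"):
    c=vision.camera(n);cv2.imwrite(f"pics/{n}0.png",c["img"][:,:,::-1])
    print(n,c["fx"],c["fy"],c["cx"],c["cy"],c["k1"]);print(c["pose"])
```

```text
bench.py
pics
{'time': np.float64(0.0), 'joint_positions': array([ 1.1114,  0.3329, -0.0647,  1.4609,  0.0216,  1.3499, -0.0885]), 'joint_vel': array([ 0.0009,  0.0005, -0.002 , -0.0005, -0.0013, -0.0002, -0.0008]), 'joint_torque': array([ -0.0003, -62.3262,   0.0247, -38.9906,  -0.0613,   0.0397,
         0.0001]), 'ee_pos': array([ 0.2643, -0.566 ,  0.2438]), 'eef_rot': array([ 0.9762,  0.2167, -0.0002, -0.0007]), 'ft_force': array([-0.2669,  0.0606, -0.247 ]), 'torque': array([-0.0163,  0.0018,  0.0134]), 'grip_force': np.float64(0.0), 'width': np.float64(0.0869)}
side 501.469294871441 501.469294871441 275.25682133202815 208.13455829653924 0.02444909490236995
[[ 0.8223 -0.3152  0.4738  0.1019]
 [-0.569  -0.4465  0.6905 -1.0752]
 [-0.0061 -0.8374 -0.5465  0.6007]
 [ 0.      0.      0.      1.    ]]
top 484.2238855793109 484.2238855793109 290.8940371367253 207.7857161306338 -0.12004170962317466
[[ 0.0072 -0.9948  0.102   0.4701]
 [-1.     -0.0071  0.0011 -0.4119]
 [-0.0003 -0.102  -0.9948  0.93  ]
 [ 0.      0.      0.      1.    ]]
```

View pics/side0.png

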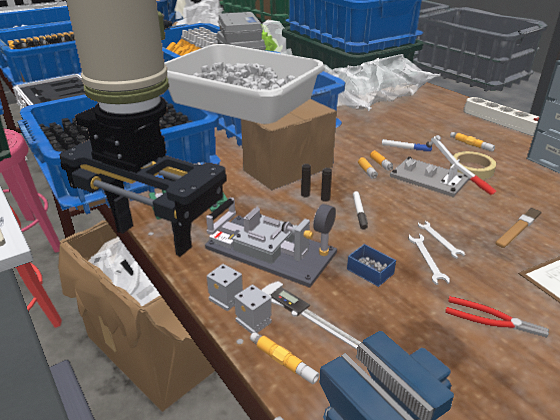

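View pics/top0.png

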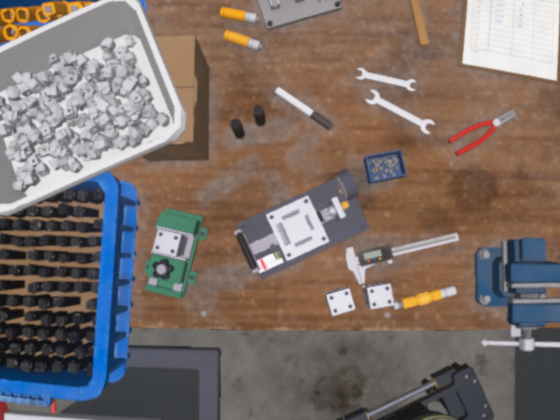

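The side view shows the fixture at about (270,240) and the gripper hiding the vice at (190,210). The top view shows the green vice at (175,255) with its knob at (163,269), and the fixture at (300,225) with its handle at (248,250). Next I'll enlarge the working areas.

Create h.py:
```python
from bench import r, vision, readout
import cv2,numpy as np
np.set_printoptions(precision=4,suppress=True)
def K(c): return np.array([[c["fx"],0,c["cx"]],[0,c["fy"],c["cy"]],[0,0,1.]])
def D(c): return np.array([c["k1"],0,0,0.])
def ray(c,p):
    u=cv2.undistortPoints(np.array([[p]],float),K(c),D(c))[0,0]
    T=np.array(c["pose"]);d=T[:3,:3]@[u[0],u[1],1]
    return T[:3,3],d/np.linalg.norm(d)
def plane(c,p,z):
    o,d=ray(c,p);return o+d*(z-o[2])/d[2]
def tri(c1,p1,c2,p2):
    o1,d1=ray(c1,p1);o2,d2=ray(c2,p2)
    A=np.stack([d1,-d2],1);t=np.linalg.lstsq(A,o2-o1,rcond=None)[0]
    a=o1+t[0]*d1;b=o2+t[1]*d2
    return (a+b)/2,np.linalg.norm(a-b)
def proj(c,X):
    T=np.linalg.inv(c["pose"]);rv=cv2.Rodrigues(T[:3,:3])[0]
    return cv2.projectPoints(np.array(X,float).reshape(-1,1,3),rv,T[:3,3],K(c),D(c))[0][:,0]
def crop(c,x,y,w,h,f,name):
    cv2.imwrite(name,cv2.resize(c["img"][y:y+h,x:x+w,::-1],None,fx=f,fy=f,interpolation=cv2.INTER_CUBIC))
```

Run:
```python
from h import *
c=vision.camera("top"); crop(c,135,160,250,150,3.2,"pics/t1.png")
for p in [(175,255),(163,269),(300,225),(248,250)]: print(p,plane(c,p,0.06))
```

```text
(175, 255) [ 0.4723 -0.2027  0.06  ]
(163, 269) [ 0.4468 -0.1814  0.06  ]
(300, 225) [ 0.5283 -0.4276  0.06  ]
(248, 250) [ 0.4827 -0.3346  0.06  ]
```

View pics/t1.png

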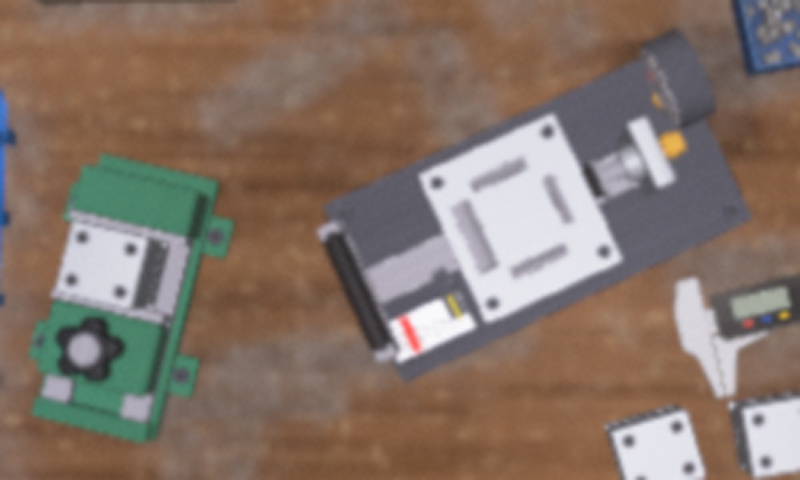

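The crop shows the knob at (85,348), the block top at (103,265) between the jaws, and the nest plate with its centre near (520,218). The handle bar runs from (330,235) to (385,350), and the red mark is at (410,333). I'll lift the arm so the side view opens.

The manual's scale: shifts go in shares of 0.75 m and turns go in shares of pi rad. Converting my numbers, -0.18 m / 0.75 = -0.24, -0.15 m / 0.75 = -0.2.

Emit:
jog_arm([
  [0,0,-0.0667,0,0.087],
  [0,0,-0.1333,0,0.087],
  [0,0,-0.2,0,0.087],
  [0,0,-0.24,0,0.087],
])

```text
time: 0.55
ee_pos: [0.2644, -0.5664, 0.4288]
eef_rot: [0.976, 0.217, 0.001, 0.002]
ft_force: [-0.6, -0.7, 0.5]
width: 0.0868
grip_force: 0.0
```

Run:
```python
from h import *
c=vision.camera("side"); crop(c,180,150,180,150,4,"pics/s1.png")
print(proj(c,[[.45,-.18,.06],[.49,-.2,.08],[.5283,-.4276,.042],[.48,-.33,.06]]))
```

```text
[[172.9266 181.7986]
 [193.0594 172.1084]
 [267.6565 231.4435]
 [219.5618 208.6098]]
```

View pics/s1.png

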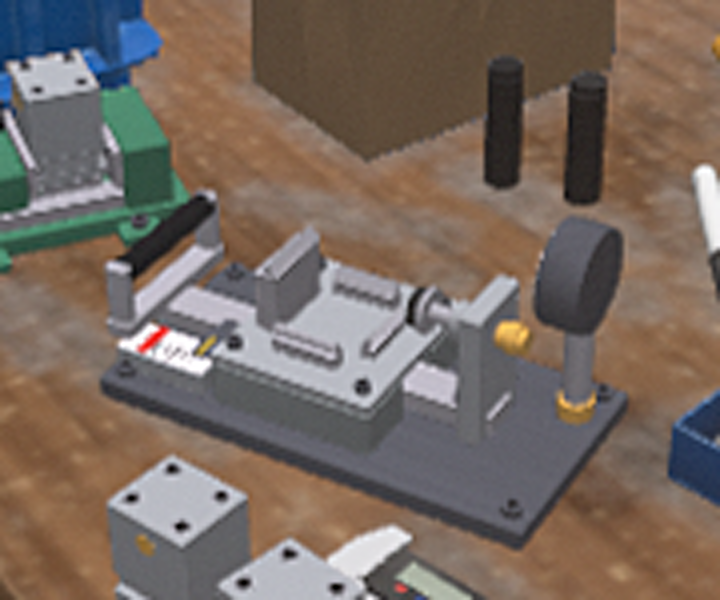

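The side crop shows the block-top holes at (23,66), (70,57), (82,83) and (38,90). The nest plate's near holes are at (235,343) and (362,387). The handle bar runs from (120,268) to (210,205), and the seal is at (415,305). Next I'll triangulate these.

Create m.py:
```python
from h import *
def dark(c,p,R=4):
    g=cv2.cvtColor(c["img"],cv2.COLOR_RGB2GRAY).astype(float)
    x,y=np.round(p).astype(int)
    for _ in range(2):
        w=g[y-R:y+R+1,x-R:x+R+1];m=np.clip(np.median(w)-12-w,0,None)
        yy,xx=np.mgrid[y-R:y+R+1,x-R:x+R+1]
        q=np.array([(xx*m).sum(),(yy*m).sum()])/max(m.sum(),1e-6);x,y=np.round(q).astype(int)
    return q
T=lambda p:np.array(p)/3.2+[135,160]-.35
S=lambda p:np.array(p)/4+[180,150]-.4
```

Create a.py:
```python
from m import *
ct,cs=vision.camera("top"),vision.camera("side")
B=[];print("block")
for t,s in [((82,238),(70,57)),((130,249),(82,83)),((69,280),(23,66)),((120,292),(38,90))]:
    pt,ps=dark(ct,T(t),3),dark(cs,S(s),3);X,e=tri(ct,pt,cs,ps);B.append(X);print(pt-T(t),ps-S(s),X,e)
B=np.array(B);v=B[0]+B[1]-B[2]-B[3];w=B[0]+B[2]-B[1]-B[3]
print("c",B.mean(0),"yaw",np.arctan2(v[1],v[0]),np.arctan2(-w[0],w[1]))
print("nest")
for t,s in [((492,303),(235,343)),((603,252),(362,387))]:
    pt,ps=dark(ct,T(t)),dark(cs,S(s));print(pt-T(t),ps-S(s),*tri(ct,pt,cs,ps))
N=np.array([plane(ct,dark(ct,T(t)),.042) for t in [(437,183),(547,132),(492,303),(603,252)]])
d=N[1]+N[3]-N[0]-N[2];d2=N[0]+N[1]-N[2]-N[3]
print(N,"c",N.mean(0),"yaw",np.arctan2(d[1],d[0]),np.arctan2(-d2[0],d2[1]))
print("handle")
for t,s in [((330,235),(210,205)),((385,350),(120,268))]: print(tri(ct,T(t),cs,S(s)))
hm=[plane(ct,T(p),.06) for p in [(330,235),(385,350)]];print(hm,np.mean(hm,0))
for t,s in [((410,333),(153,340)),((454,305),(207,344))]: print("mark",tri(ct,T(t),cs,S(s)))
print("knob",plane(ct,T((85,348)),.079),plane(ct,T((87,349)),.067))
crop(cs,100,140,160,100,4,"pics/s2.png")
```

```bash
python3 a.py
```

```text
block
[-0.0826 -0.383 ] [-0.4167 -2.8083] [ 0.5088 -0.1835  0.0938] 0.00041674017108393817
[ 0.1515 -0.0374] [1.5986 1.2155] [ 0.5046 -0.2083  0.0804] 0.0031745137122146726
[ 0.1795 -0.3809] [-2.0877 -2.6082] [ 0.4835 -0.1758  0.0922] 0.005806611821963762
[-0.0841 -0.1272] [-0.0625  3.0617] [ 0.4796 -0.2011  0.0764] 0.00011033418583744617
c [ 0.4941 -0.1922  0.0857] yaw -0.2876317828513469 -0.15967762268269692
nest
[-2.7204  1.7038] [-1.5273 -1.5787] [ 0.4736 -0.4027  0.0446] 0.0025066402741145896
[ 2.3311 -1.2343] [0.1014 1.1899] [ 0.5056 -0.4735  0.0428] 0.004350557547492632
[[ 0.5431 -0.37    0.042 ]
 [ 0.5782 -0.4428  0.042 ]
 [ 0.4725 -0.4021  0.042 ]
 [ 0.5075 -0.4747  0.042 ]] c [ 0.5253 -0.4224  0.042 ] yaw -1.121406644811921 -1.1456908022738286
handle
(array([ 0.5145, -0.3164,  0.0584]), np.float64(0.003526660980189779))
(array([ 0.4487, -0.3477,  0.063 ]), np.float64(0.00042399212671166236))
[array([ 0.5129, -0.3157,  0.06  ]), array([ 0.4488, -0.3476,  0.06  ])] [ 0.4809 -0.3317  0.06  ]
mark (array([ 0.4575, -0.3591,  0.0235]), np.float64(0.000905638723411293))
mark (array([ 0.4737, -0.3846,  0.0295]), np.float64(0.0015204064878266334))
knob [ 0.4483 -0.1832  0.079 ] [ 0.4475 -0.1811  0.067 ]
```

View pics/s2.png

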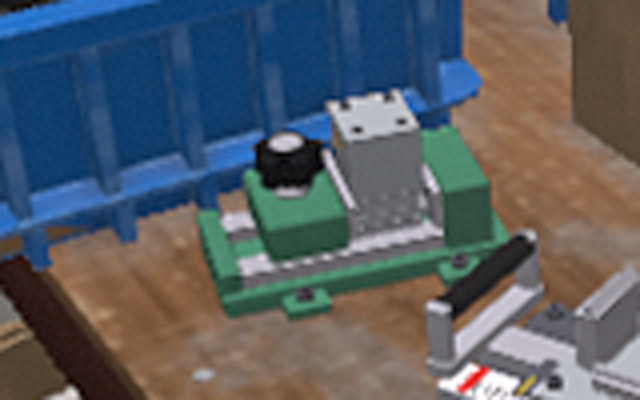

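The crop shows the knob top at (289,143) and the body at (289,165), fully visible. The block-top holes are at (345,104), (388,96), (402,121) and (357,130). I'll use a sturdier hole finder (black-hat).

Run:
```python
s=open('m.py').read();i=s.index('def dark');j=s.index('T=lambda')
s=s[:i]+'''def dark(c,p,R=4):
    g=cv2.cvtColor(c["img"],cv2.COLOR_RGB2GRAY);x,y=np.round(p).astype(int)-12;F=8
    w=cv2.resize(g[y:y+25,x:x+25],None,fx=F,fy=F,interpolation=cv2.INTER_CUBIC)
    b=cv2.morphologyEx(w,cv2.MORPH_BLACKHAT,cv2.getStructuringElement(2,(45,45)))
    b[np.hypot(*(np.mgrid[0:200,0:200]-100))>24]=0
    m=(b>0.5*b.max()).astype(np.uint8)
    n,l,st,ce=cv2.connectedComponentsWithStats(m)
    k=1+np.argmin([np.hypot(*(q-100)) -.05*s[4] for q,s in zip(ce[1:],st[1:])])
    return (ce[k]+.5)/F-.5+[x,y]
'''+s[j:]
open('m.py','w').write(s)
```

```bash
sed -i '/crop/d' a.py
```

Add to a.py:
```python
S2=lambda p:np.array(p)/4+[100,140]-.4
print("knob tri",tri(ct,T((83,349)),cs,S2((289,143))),tri(ct,T((87,349)),cs,S2((290,165))))
```

```bash
python3 a.py
```

```text
block
[-0.0384 -0.3306] [-0.5069  0.1814] [ 0.509  -0.1813  0.0855] 0.0006326638391184569
[ 0.1423 -0.0534] [-0.2376 -0.4209] [ 0.5027 -0.2085  0.0851] 0.0006736928221548682
[ 0.6456 -0.1233] [0.3928 0.0007] [ 0.4855 -0.1759  0.0853] 0.0005203691965653148
[-0.088  -0.1035] [-0.1842 -0.1141] [ 0.4794 -0.2032  0.0852] 0.00033037709223577514
c [ 0.4941 -0.1922  0.0853] yaw -0.2219427027472391 -0.22382578708040707
nest
[0.0731 0.0801] [-0.1484 -0.1396] [ 0.4754 -0.4071  0.0432] 0.00014828335531783877
[ 0.2025 -0.233 ] [ 0.0415 -0.0579] [ 0.5053 -0.4705  0.0436] 0.0006515294802900653
[[ 0.5444 -0.3746  0.042 ]
 [ 0.5745 -0.4381  0.042 ]
 [ 0.4755 -0.4072  0.042 ]
 [ 0.5056 -0.4708  0.042 ]] c [ 0.525  -0.4227  0.042 ] yaw -1.1283486954881823 -1.1289899956916585
handle
(array([ 0.5145, -0.3164,  0.0584]), np.float64(0.003526660980189779))
(array([ 0.4487, -0.3477,  0.063 ]), np.float64(0.00042399212671166236))
[array([ 0.5129, -0.3157,  0.06  ]), array([ 0.4488, -0.3476,  0.06  ])] [ 0.4809 -0.3317  0.06  ]
mark (array([ 0.4575, -0.3591,  0.0235]), np.float64(0.000905638723411293))
mark (array([ 0.4737, -0.3846,  0.0295]), np.float64(0.0015204064878266334))
knob [ 0.4483 -0.1832  0.079 ] [ 0.4475 -0.1811  0.067 ]
knob tri (array([ 0.4482, -0.1819,  0.0773]), np.float64(0.0011337158564800776)) (array([ 0.4478, -0.1803,  0.0632]), np.float64(0.0009500039082047915))
```

Block centre is (0.494,-0.192), top at 0.0855 m, yaw -0.223. Nest centre is (0.525,-0.4225) at 0.043 m, yaw -1.129. The knob is at (0.448,-0.1815) and the handle at (0.482,-0.332); all agree with the text. First I'll work out the move to above the knob.

Create g.py:
```python
import sys
from h import *
from scipy.spatial.transform import Rotation as Ro
s=readout.read_state();R=Ro.from_quat(s["eef_rot"]);x,y,z,yaw=map(float,sys.argv[1:5])
M=R.as_matrix();cy=np.arctan2(M[1,0],M[0,0])
print("shift",M.T@(np.array([x,y,z])-s["ee_pos"]),"turn",-((yaw-cy+np.pi)%(2*np.pi)-np.pi),"q",s["joint_positions"],"tilt",M[:,2], "t",s["time"],"F",s["ft_force"])
```

```bash
python3 g.py .448 -.1815 .15 -.223
```

```text
shift [ 0.3292 -0.2704  0.2738] turn 0.6598859380296833 q [ 1.0976  0.3155 -0.0522  1.1144  0.0163  1.7136 -0.0836] tilt [-0.0008  0.0014 -1.    ] t 0.8 F [-0.2727  0.5505 -0.0322]
```

Run:
```python
from h import *
c=vision.camera("side"); crop(c,0,40,260,190,3,"pics/s3.png")
t=vision.camera("top"); print([plane(t,(137,270),z) for z in (0,.1,.15,.2)])
```

```text
[array([ 0.4425, -0.1143,  0.    ]), array([ 0.4454, -0.1463,  0.1   ]), array([ 0.4469, -0.1623,  0.15  ]), array([ 0.4484, -0.1783,  0.2   ])]
```

View pics/s3.png

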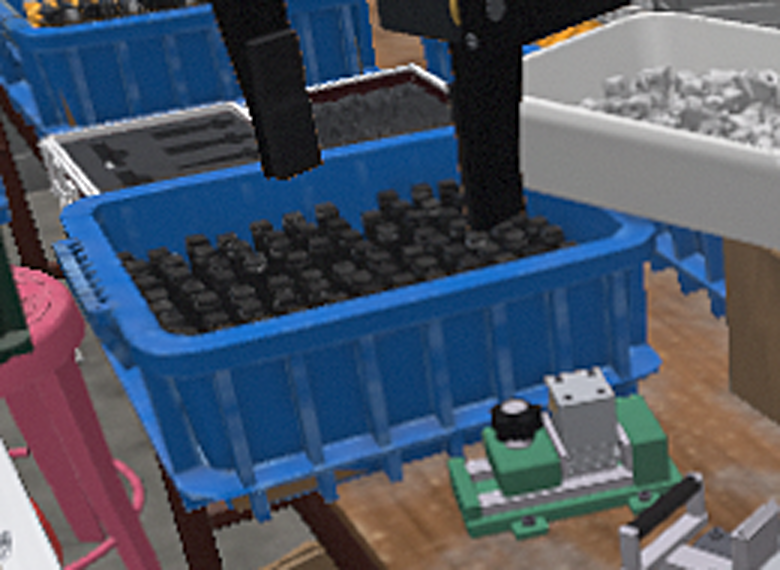

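The bin beside the vice has its rim corner at crop (655,240), with the wall dropping to the bench. I'll triangulate the rim to see how close the gripper body comes to it.

Run:
```python
from h import *
t,s=vision.camera("top"),vision.camera("side")
print(tri(t,(135,182),s,(218,118)),tri(t,(104,396),s,(50,160)))
print("rim at z=.11/.13:",plane(t,(137,250),.11),plane(t,(136,300),.11),plane(t,(137,250),.13))
```

```text
(array([ 0.5856, -0.157 ,  0.1653]), np.float64(0.006966449115654355)) (array([ 0.2379, -0.1079,  0.1451]), np.float64(0.005083581287609142))
rim at z=.11/.13: [ 0.4798 -0.1484  0.11  ] [ 0.3949 -0.1491  0.11  ] [ 0.4795 -0.1548  0.13  ]
```

Run:
```python
from h import *
t,s=vision.camera("top"),vision.camera("side")
a=cv2.resize(t["img"][165:325,80:215,::-1],None,fx=3.6,fy=3.6,interpolation=2)
b=cv2.resize(s["img"][105:205,150:225,::-1],None,fx=4,fy=4,interpolation=2)
o=np.zeros((580,800,3),np.uint8);o[:a.shape[0],:a.shape[1]]=a;o[:b.shape[0],500:500+b.shape[1]]=b
cv2.imwrite("pics/c7.png",o)
```

```text
(no output)
```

View pics/c7.png

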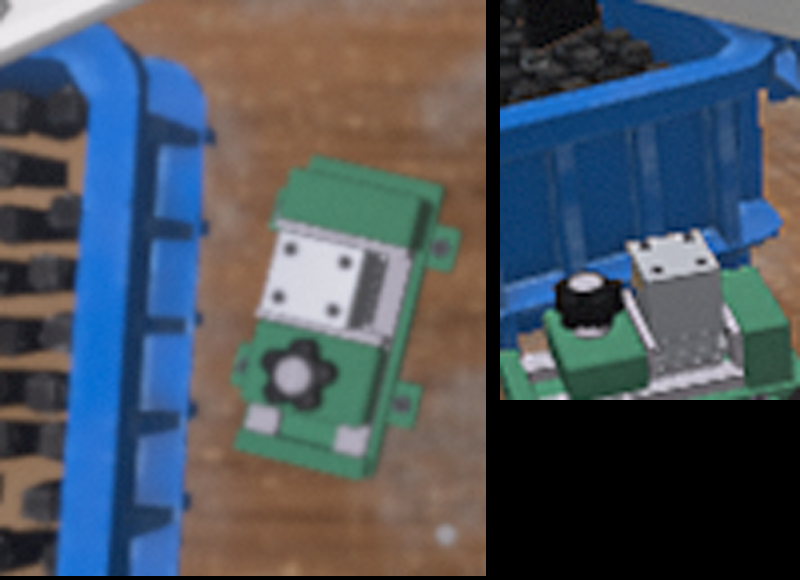

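The outer rim is at crop x≈133, so pixel ~117, and only the low bottom flange reaches pixel 136.

Run:
```python
from h import *
t,s=vision.camera("top"),vision.camera("side")
print(tri(t,(119,186),s,(217.5,117)),tri(t,(136,187),s,(219,161)))
print([plane(t,(x,y),z) for z in(.14,.16,.18) for x,y in((118,240),(116,270))])
```

```text
(array([ 0.5876, -0.1324,  0.1586]), np.float64(0.010444947884391832)) (array([ 0.5975, -0.1185,  0.0391]), np.float64(0.0027798931037126486))
[array([ 0.4955, -0.1252,  0.14  ]), array([ 0.446 , -0.1235,  0.14  ]), array([ 0.4948, -0.1324,  0.16  ]), array([ 0.4466, -0.1308,  0.16  ]), array([ 0.4942, -0.1397,  0.18  ]), array([ 0.4472, -0.1381,  0.18  ])]
```

Run:
```python
from h import *
t,s=vision.camera("top"),vision.camera("side")
def pl(c,a,b):
    o,d=ray(c,a);_,e=ray(c,b);n=np.cross(d,e);n/=np.linalg.norm(n);return n,n@o
def line(A,B,x):
    M=np.array([A[0],B[0],[1,0,0]]);return np.linalg.solve(M,[A[1],B[1],x])
Pt=pl(t,(118.9,192.8),(113.3,324.7))
for nm,a,b in [("low",(150,140),(208.75,128.75)),("up",(150,131.5),(197.5,117.5)),("up_s3",(200/3,40+348/3),(600/3,40+250/3)),("low_s3",(200/3,40+370/3),(600/3,40+278/3))]:
    Ps=pl(s,a,b);print(nm,line(Pt,Ps,.45),line(Pt,Ps,.5))
# edges of green->blue column profile in side view
```

```text
low [ 0.45   -0.1218  0.139 ] [ 0.5    -0.1208  0.1348]
up [ 0.45   -0.1309  0.1637] [ 0.5    -0.1323  0.1663]
up_s3 [ 0.45   -0.1265  0.1518] [ 0.5    -0.1268  0.1512]
low_s3 [ 0.45   -0.1178  0.1281] [ 0.5    -0.1176  0.126 ]
```

The rim top stands at about 0.155 m and y≈-0.125. A vertical tool with its 190 mm body across y would hit it. So I must keep the tool's y along the vice's x, push the jaw open by its rear face beside the block, and grip the block across x, high up. Next I'll check the jaw outline in the vice frame.

Run:
```python
from h import *
t=vision.camera("top");C=np.array([.494,-.192]);a=-.223
def vf(p,z):
    q=plane(t,np.array(p)/3.6+[80,165]-.36,z)[:2]-C
    return np.array([np.cos(a)*q[0]+np.sin(a)*q[1],-np.sin(a)*q[0]+np.cos(a)*q[1]])*1e3
for n,p,z in [("jaw LR rear",(257,320),.05),("jaw rear right",(388,350),.05),("jaw front right",(368,425),.05),("fixed front left",(272,222),.052),("fixed front right",(412,248),.052),("fixed rear right",(432,205),.052),("bed front right",(362,475),.02),("bed rear right",(440,185),.02),("lug",(440,245),.01),("silver right top",(408,255),.03),("silver right bottom",(385,345),.03)]: print(n,vf(p,z))
crop(t,150,205,60,75,8,"pics/c8.png")
```

```text
jaw LR rear [-27.1604  31.1178]
jaw rear right [-26.0507 -38.1919]
jaw front right [-65.0269 -37.4241]
fixed front left [22.962 35.53 ]
fixed front right [ 26.8016 -37.9324]
fixed rear right [ 50.3063 -42.5261]
bed front right [-94.0113 -34.3897]
bed rear right [ 62.4137 -37.6035]
lug [ 31.8675 -43.4223]
silver right top [ 22.8317 -32.2286]
silver right bottom [-25.087  -31.9118]
```

View pics/c8.png

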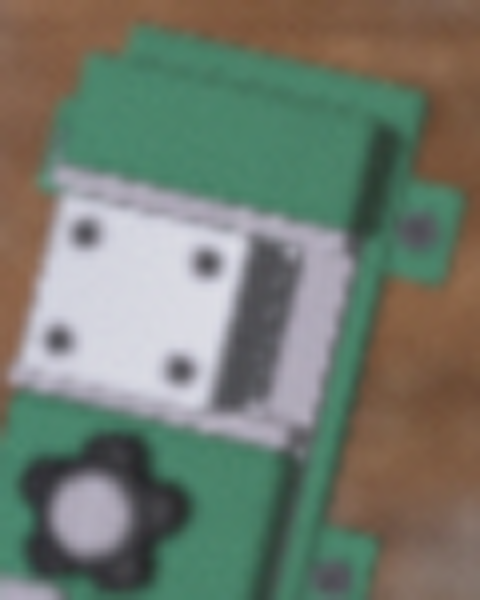

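The gap beside the block (vice y from -22 to -37 mm, between the steel jaw faces at x = ±20 mm) is free, with a flat floor. One open finger, 15 x 19 mm, fits in it. Aim: TCP at vice (-54,-34) mm, tool y along vice x.

```bash
python3 g.py .4338 -.2133 .15 1.348
```

```text
shift [ 0.3028 -0.2482  0.2745] turn -0.9112231283446857 q [ 1.0977  0.3149 -0.0521  1.1128  0.0163  1.7142 -0.0836] tilt [ 0.  0. -1.] t 1.35 F [ 0.0436  0.1875 -0.692 ]
```

Converted, 0.303 m / 0.75 = 0.404, 0.274 m / 0.75 = 0.3653, -0.911 rad / 3.1416 = -0.29.

Emit:
jog_arm([
  [0.0453,-0.0373,0,-0.0318,0.087],
  [0.0933,-0.0747,0,-0.0637,0.087],
  [0.1387,-0.112,0,-0.0955,0.087],
  [0.184,-0.1493,0,-0.1273,0.087],
  [0.2293,-0.1867,0,-0.1592,0.087],
  [0.2747,-0.224,0.04,-0.1942,0.087],
  [0.32,-0.2613,0.0933,-0.226,0.087],
  [0.3653,-0.2987,0.1333,-0.2578,0.087],
  [0.404,-0.3307,0.1867,-0.29,0.087],
  [0.404,-0.3307,0.2533,-0.29,0.087],
  [0.404,-0.3307,0.3067,-0.29,0.087],
])

```text
time: 2.45
ee_pos: [0.435, -0.2119, 0.1996]
eef_rot: [0.78, 0.625, 0.001, 0.001]
ft_force: [0.7, -1.0, -1.2]
width: 0.0869
grip_force: 0.0
```

```bash
python3 g.py .4338 -.2133 .062 1.348
```

```text
shift [-0.0015 -0.0012  0.1376] turn 0.003188084005742553 q [ 0.764   0.0767 -0.4202  1.8667  0.0339  1.2024  0.1132] tilt [ 0.0024 -0.0012 -1.    ] t 2.45 F [ 0.7279 -1.0479 -1.1824]
```

Converted, 0.08 m / 0.75 = 0.1067, 0.04 m / 0.75 = 0.0533.

Emit:
jog_arm([
  [0,0,0.0533,0,0.087],
  [0,0,0.1067,0,0.087],
  [0,0,0.1067,0,0.087],
  [0,0,0.1067,0,0.087],
])

```text
time: 2.85
ee_pos: [0.4342, -0.2138, 0.1213]
eef_rot: [0.781, 0.624, 0.0, -0.0]
ft_force: [0.9, -0.5, 0.6]
width: 0.087
grip_force: 0.0
```

```bash
python3 g.py .4338 -.2133 .062 1.348;python3 - <<'E'
from h import *
c=vision.camera("side"); crop(c,130,120,130,110,6,"pics/s4.png")
E
```

```text
shift [ 0.0004 -0.0005  0.0593] turn -5.160650959146196e-05 q [ 0.7539  0.1642 -0.4186  1.9526  0.0768  1.0402  0.0785] tilt [-0.0001  0.0003 -1.    ] t 2.85 F [ 0.9288 -0.4716  0.5533]
```

View pics/s4.png

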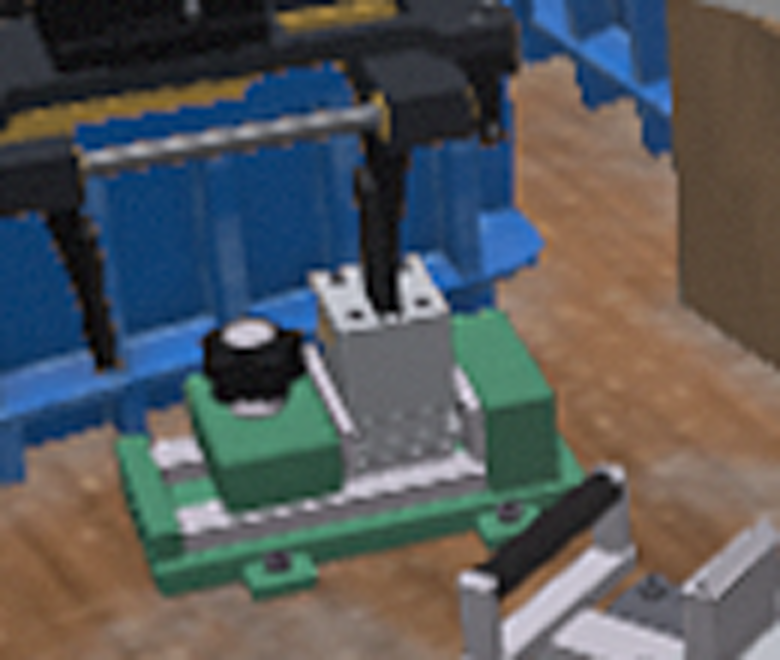

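The picture shows the rear finger's tip at (385,305), 0.10 m up and in line with the gap in front of the block's right side. The jaw rails are at (330,490). Lowering.

The manual's scale: shifts go in shares of 0.75 m and turns go in shares of pi rad. Converting my numbers, 0.059 m / 0.75 = 0.0787, 0.045 m / 0.75 = 0.06.

Emit:
jog_arm([
  [0,0,0.0333,0,0.087],
  [0,0,0.06,0,0.087],
  [0,0,0.0787,0,0.087],
  [0,0,0.0787,0,0.087],
])

```text
time: 3.3
ee_pos: [0.434, -0.2139, 0.0614]
eef_rot: [0.781, 0.624, -0.0, -0.0]
ft_force: [-0.3, -0.5, 0.1]
width: 0.0869
grip_force: 0.0
```

```bash
python3 g.py .4338 -.2133 .062 1.348
```

```text
shift [ 0.0006 -0.0003 -0.0006] turn -0.0004167978424902685 q [ 0.7382  0.2495 -0.4102  2.0021  0.1246  0.914   0.0398] tilt [-0.0002  0.0001 -1.    ] t 3.3 F [-0.2684 -0.5344  0.062 ]
```

Converted, -0.02 m / 0.75 = -0.0267, -0.015 m / 0.75 = -0.02.

Emit:
jog_arm([
  [0,-0.0067,0,0,0.087],
  [0,-0.0133,0,0,0.087],
  [0,-0.02,0,0,0.087],
  [0,-0.0267,0,0,0.087],
])

```text
time: 3.7
ee_pos: [0.4157, -0.2103, 0.0629]
eef_rot: [0.782, 0.624, 0.001, 0.002]
ft_force: [4.4, -3.0, -0.8]
width: 0.0871
grip_force: 7.6
```

Emit:
jog_arm([
  [0,-0.0053,0,0,0.087],
  [0,-0.0093,0,0,0.087],
  [0,-0.0093,0,0,0.087],
])

```text
time: 4.0
ee_pos: [0.4084, -0.2087, 0.0628]
eef_rot: [0.782, 0.624, 0.001, 0.002]
ft_force: [1.8, -3.3, 4.5]
width: 0.0869
grip_force: 5.4
```

Run:
```python
from h import *
c=vision.camera("side"); crop(c,130,120,130,110,6,"pics/s5.png")
```

```text
(no output)
```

View pics/s5.png

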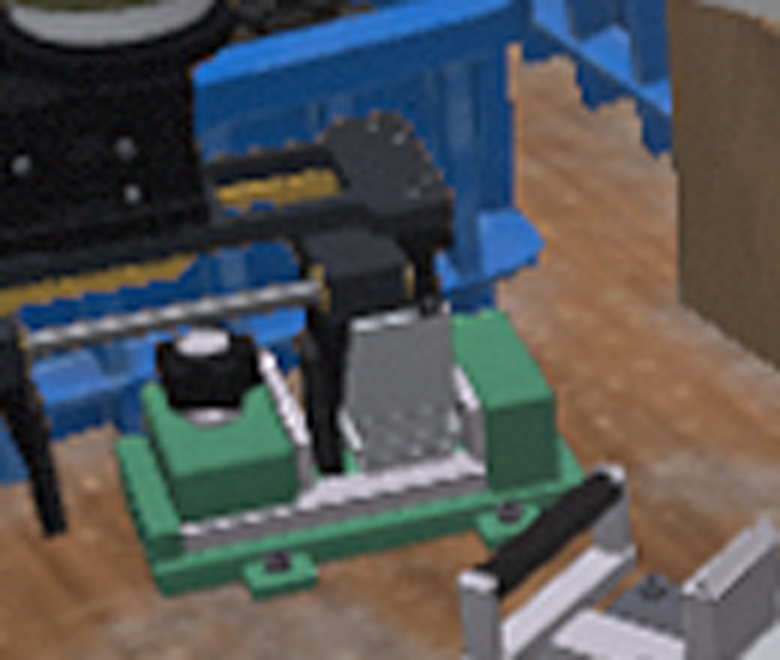

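The jaw is about 17–19 mm open: the knob moved from (250,335) to (205,340), and the jaw face at (300,440) stands well clear of the block. Now I'll back off and lift. Meanwhile I'll check the front stop's height with the earlier pixel readings.

Converted, -0.067 m / 0.75 = -0.0893, 0.003 m / 0.75 = 0.004.

Emit:
jog_arm([
  [0,0.004,0,0,0.087],
  [0,0.004,-0.0467,0,0.087],
  [0,0.004,-0.0893,0,0.05],
  [0,0.004,-0.0893,0,0.05],
])

```text
time: 4.45
ee_pos: [0.4123, -0.2088, 0.1318]
eef_rot: [0.781, 0.624, 0.001, 0.002]
ft_force: [0.3, -0.5, 0.5]
width: 0.0781
grip_force: 0.0
```

```bash
python3 g.py .4927 -.1979 .127 1.348
```

Run:
```python
from m import *
t,s=vision.camera("top"),vision.camera("side")
print(tri(t,T((460,203)),s,S((312,232))),tri(t,T((488,270)),s,S((263,272))))
```

```text
shift [0.0284 0.0759 0.0051] turn 0.00018038489294713855 q [ 0.7768  0.0993 -0.4231  1.9971  0.0476  1.0497  0.1094] tilt [ 0.0042 -0.0022 -1.    ] t 4.45 F [ 0.2825 -0.5387  0.4672]
(array([ 0.5308, -0.3893,  0.0748]), np.float64(0.0008612341871052543)) (array([ 0.4937, -0.405 ,  0.0748]), np.float64(0.0003583150873801577))
```

Converted, 0.0759 m / 0.75 = 0.1012, 0.038 m / 0.75 = 0.0507.

Emit:
jog_arm([
  [0.0187,0.0507,0,0,0.05],
  [0.0379,0.1012,0,0,0.05],
  [0.0379,0.1012,0,0,0.05],
  [0.0379,0.1012,0,0,0.05],
])

```text
time: 4.95
ee_pos: [0.4903, -0.1965, 0.1264]
eef_rot: [0.781, 0.625, -0.001, -0.002]
ft_force: [-0.1, 0.3, -1.2]
width: 0.0507
grip_force: 0.0
```

```bash
python3 g.py .4927 -.1979 .094 1.348
```

Run:
```python
from h import *
print(readout.read_state()["width"])
```

```text
shift [-0.0009  0.0028  0.0324] turn 0.0013104909589913838 q [ 0.6906  0.2586 -0.4465  1.8354  0.1242  1.0787 -0.0236] tilt [-0.0031  0.0021 -1.    ] t 4.95 F [-0.0786  0.2783 -1.1957]
0.05066554074775983
```

Converted, 0.01 m / 0.75 = 0.0133, 0.005 m / 0.75 = 0.0067.

Emit:
jog_arm([
  [0,0.0013,0.0067,0,0.05],
  [0,0.0013,0.0133,0,0.05],
  [0,0.0013,0.0133,0,0.05],
])

```text
time: 5.25
ee_pos: [0.4906, -0.198, 0.1173]
eef_rot: [0.782, 0.624, -0.001, -0.001]
ft_force: [1.0, -0.4, -0.3]
width: 0.0495
grip_force: 0.0
```

```bash
python3 g.py .4927 -.1979 .094 1.348
```

```text
shift [0.0005 0.0021 0.0233] turn -0.0009371154708217588 q [ 0.689   0.2696 -0.444   1.8435  0.1318  1.059  -0.0296] tilt [-0.0017  0.0002 -1.    ] t 5.25 F [ 1.0329 -0.3863 -0.3419]
```

Converted, 0.0235 m / 0.75 = 0.0313, 0.01 m / 0.75 = 0.0133.

Emit:
jog_arm([
  [0,0.002,0.0133,0,0.05],
  [0,0.002,0.0313,0,0.05],
  [0,0.002,0.0313,0,0.05],
  [0,0.002,0.0313,0,0.05],
])

```text
time: 5.65
ee_pos: [0.4928, -0.1979, 0.0942]
eef_rot: [0.781, 0.624, -0.0, -0.001]
ft_force: [0.3, 0.2, 0.3]
width: 0.0502
grip_force: 0.0
```

```bash
python3 g.py .4927 -.1979 .094 1.348
```

```text
shift [ 0.     -0.0001  0.0002] turn -7.029102942102128e-05 q [ 0.6811  0.3026 -0.4397  1.8582  0.1497  1.0143 -0.0434] tilt [-0.0011  0.0005 -1.    ] t 5.65 F [0.3052 0.1936 0.3263]
```

Close with 40 N.

Emit:
jog_arm([
  [0,0,0,0,0.03],
  [0,0,0,0,0.03],
  [0,0,0,0,0.03],
  [0,0,0,0,0.03],
  [0,0,0,0,0.03],
], grip_force=40)

```text
time: 6.15
ee_pos: [0.4934, -0.1982, 0.0952]
eef_rot: [0.781, 0.624, 0.0, 0.0]
ft_force: [-0.6, 0.6, 3.8]
width: 0.0398
grip_force: 40.0
```

Converted, -0.03 m / 0.75 = -0.04, -0.003 m / 0.75 = -0.004.

Emit:
jog_arm([
  [0,-0.0027,-0.0013,0,0.03],
  [0,-0.0053,-0.004,0,0.03],
  [0,-0.0053,-0.02,0,0.03],
  [0,-0.0053,-0.04,0,0.03],
])

```text
time: 6.55
ee_pos: [0.4888, -0.1971, 0.1254]
eef_rot: [0.781, 0.624, -0.0, -0.001]
ft_force: [0.4, 0.2, -3.6]
width: 0.0393
grip_force: 40.0
```

```bash
python3 g.py .5194 -.4252 .18 .442
```

```text
shift [-0.2157  0.0802 -0.0548] turn 0.9058138549379837 q [ 0.6927  0.2558 -0.4465  1.8412  0.1244  1.0733 -0.0238] tilt [-0.0012  0.0005 -1.    ] t 6.55 F [ 0.4053  0.2458 -3.6198]
```

Converted, -0.216 m / 0.75 = -0.288, -0.06 m / 0.75 = -0.08, 0.906 rad / 3.1416 = 0.2884.

Emit:
jog_arm([
  [0,0,-0.0533,0,0.03],
  [0,0,-0.08,0,0.03],
  [-0.036,0.0133,-0.08,0.036,0.03],
  [-0.072,0.0267,-0.08,0.0719,0.03],
  [-0.108,0.04,-0.08,0.1082,0.03],
  [-0.144,0.0533,-0.08,0.1442,0.03],
  [-0.18,0.0667,-0.08,0.1802,0.03],
  [-0.216,0.08,-0.08,0.2165,0.03],
  [-0.252,0.0933,-0.08,0.2524,0.03],
  [-0.288,0.1067,-0.08,0.2884,0.03],
  [-0.288,0.1067,-0.0733,0.2884,0.03],
  [-0.288,0.1067,-0.0733,0.2884,0.03],
])

```text
time: 7.75
ee_pos: [0.5193, -0.4257, 0.1799]
eef_rot: [0.976, 0.219, -0.0, -0.0]
ft_force: [0.1, 1.1, -3.7]
width: 0.0398
grip_force: 40.0
```

Create b.py:
```python
from m import *
from scipy.spatial.transform import Rotation as Ro
s=readout.read_state();M=Ro.from_quat(s["eef_rot"]).as_matrix();p=s["ee_pos"]
yaw=np.arctan2(M[1,0],M[0,0])-np.pi/2;ct,cs=vision.camera("top"),vision.camera("side")
bx=np.array([np.cos(yaw),np.sin(yaw),0]);by=np.array([-bx[1],bx[0],0])
c=p+by*.0062;print("tcp",p,"yaw",yaw,"exp c",c[:2],"width",s["width"])
for n,cam in(("top",ct),("side",cs)):
    print(n,[ (proj(cam,c+bx*i*.013+by*j*.014-[0,0,.0085])[0].round(1),dark(cam,proj(cam,c+bx*i*.013+by*j*.014-[0,0,.0085])[0]).round(1)) for i in(1,-1) for j in(1,-1)])
```

```bash
python3 b.py
```

```text
tcp [ 0.5193 -0.4257  0.1799] yaw -1.128898055201207 exp c [ 0.5249 -0.423 ] width 0.03979713215437579
top [(array([302.1, 210.9]), array([300. , 209.8])), (array([309.6, 227. ]), array([309.3, 227.9])), (array([287.1, 217.8]), array([288.5, 216.3])), (array([294.6, 234. ]), array([294.3, 235.6]))]
side [(array([273.9, 169.7]), array([274.9, 171.9])), (array([265.8, 176.5]), array([264.9, 176.9])), (array([261.4, 166.3]), array([261. , 166.9])), (array([253.1, 172.9]), array([252.8, 173.2]))]
```

The grip is as expected and aligned over the nest. Lowering to just above the rails.

Converted, 0.055 m / 0.75 = 0.0733, 0.045 m / 0.75 = 0.06.

Emit:
jog_arm([
  [0,0,0.0333,0,0.03],
  [0,0,0.06,0,0.03],
  [0,0,0.0733,0,0.03],
  [0,0,0.0733,0,0.03],
])

```text
time: 8.25
ee_pos: [0.5192, -0.4244, 0.1239]
eef_rot: [0.976, 0.22, -0.001, -0.001]
ft_force: [-0.9, 0.2, -2.9]
width: 0.0398
grip_force: 40.0
```

```bash
python3 g.py .5194 -.4252 .1072 .442;  python3 b.py
```

```text
shift [-0.0002  0.0008  0.0167] turn 0.0011462551305063684 q [ 0.7656  0.524  -0.2047  1.4571  0.11    1.1739 -0.5828] tilt [-0.0015  0.0016 -1.    ] t 8.25 F [-0.8533  0.2428 -2.9239]
tcp [ 0.5192 -0.4244  0.1239] yaw -1.1276500716643902 exp c [ 0.5248 -0.4218] width 0.03977161591874222
top [(array([300.6, 214.1]), array([302.4, 212.9])), (array([307.6, 229.1]), array([310. , 229.4])), (array([286.6, 220.6]), array([286.8, 219.5])), (array([293.7, 235.6]), array([295. , 236.5]))]
side [(array([273.7, 196.3]), array([274.5, 194.8])), (array([265.9, 203.4]), array([265.4, 203.5])), (array([261.6, 192.6]), array([261.8, 193.1])), (array([253.6, 199.6]), array([253.9, 200. ]))]
```

Converted, 0.01 m / 0.75 = 0.0133, 0.005 m / 0.75 = 0.0067.

Emit:
jog_arm([
  [0,0.0007,0.0067,0,0.03],
  [0,0.0007,0.0133,0,0.03],
  [0,0.0007,0.0133,0,0.03],
])

```text
time: 8.65
ee_pos: [0.5195, -0.4259, 0.1142]
eef_rot: [0.976, 0.219, -0.0, -0.0]
ft_force: [0.4, 0.2, -3.8]
width: 0.0392
grip_force: 40.0
```

Emit:
jog_arm([
  [0,0,0.004,0,0.03],
  [0,0,0.0067,0,0.03],
  [0,0,0.0067,0,0.03],
])

```text
time: 8.95
ee_pos: [0.5196, -0.4259, 0.1095]
eef_rot: [0.976, 0.219, -0.0, -0.0]
ft_force: [-0.3, -0.8, -4.9]
width: 0.0398
grip_force: 40.0
```

```bash
python3 g.py .5194 -.4252 .1072 .442
```

```text
shift [ 0.0001 -0.0008  0.0023] turn -0.00021388118820331314 q [ 0.7655  0.5385 -0.2028  1.4676  0.1136  1.1475 -0.5851] tilt [-0.0004  0.0003 -1.    ] t 8.95 F [-0.3383 -0.8117 -4.8673]
```

Emit:
jog_arm([
  [0,-0.0007,0.0013,0,0.03],
  [0,-0.0007,0.0027,0,0.03],
  [0,-0.0007,0.004,0,0.03],
  [0,-0.0007,0.004,0,0.03],
])

```text
time: 9.35
ee_pos: [0.5197, -0.4256, 0.1074]
eef_rot: [0.976, 0.219, 0.0, 0.0]
ft_force: [-2.5, 1.2, 1.4]
width: 0.0394
grip_force: 40.0
```

```bash
python3 g.py .5194 -.4252 .1072 .442
```

```text
shift [-0.0001 -0.0004  0.0002] turn -0.00017682258526008354 q [ 0.7653  0.5396 -0.2029  1.4708  0.1141  1.1424 -0.5859] tilt [ 0.0003 -0.0002 -1.    ] t 9.35 F [-2.5243  1.2123  1.3938]
```

Converted, 0.001 m / 0.75 = 0.0013.

Emit:
jog_arm([
  [0,0,0.0013,0,0.03],
  [0,0,0.0013,0,0.03],
])

```text
time: 9.55
ee_pos: [0.5197, -0.4256, 0.1073]
eef_rot: [0.976, 0.219, 0.0, 0.0]
ft_force: [-5.1, 4.0, 9.0]
width: 0.0394
grip_force: 40.0
```

Emit:
jog_arm([
  [0,0,0,0,0.048],
  [0,0,0,0,0.048],
  [0,0,0,0,0.048],
])

```text
time: 9.85
ee_pos: [0.5198, -0.4258, 0.1059]
eef_rot: [0.976, 0.219, 0.0, 0.0]
ft_force: [0.1, -0.6, 1.1]
width: 0.0477
grip_force: 0.0
```

```bash
python3 g.py .5194 -.4252 .1072 .442
```

```text
shift [-0.0001 -0.0007 -0.0013] turn -0.00022674896635832553 q [ 0.7653  0.5411 -0.2027  1.4717  0.1144  1.1397 -0.586 ] tilt [ 0.0005 -0.0004 -1.    ] t 9.85 F [ 0.1393 -0.563   1.1224]
```

Converted, -0.1 m / 0.75 = -0.1333, 0.006 m / 0.75 = 0.008.

Emit:
jog_arm([
  [0,0,-0.0267,0,0.05],
  [0,0,-0.0733,0,0.05],
  [0.004,-0.0533,-0.0933,0,0.05],
  [0.008,-0.1067,-0.12,0,0.05],
  [0.008,-0.1333,-0.12,0,0.05],
  [0.008,-0.1333,-0.12,0,0.05],
])

```text
time: 10.45
ee_pos: [0.4825, -0.3302, 0.1971]
eef_rot: [0.975, 0.221, 0.001, 0.001]
ft_force: [0.8, -0.1, -0.1]
width: 0.0499
grip_force: 0.0
```

```bash
python3 g.py .4823 -.3323 .057 .442
```

Run:
```python
from m import *
ct,cs=vision.camera("top"),vision.camera("side")
N=np.array([.525,-.4225,.098]);f=np.array([np.cos(-1.129),np.sin(-1.129),0]);g=np.array([-f[1],f[0],0]);P=[]
for i in(1,-1):
  for j in(1,-1):
    X=N+f*i*.013+g*j*.014;a,b=proj(ct,X)[0],proj(cs,X)[0];da,db=dark(ct,a),dark(cs,b)
    Y,e=tri(ct,da,cs,db);P.append(Y);print(da-a,db-b,Y,e)
P=np.array(P);print(P.mean(0))
```

```text
shift [-0.0013  0.0016  0.1401] turn 0.002785806628103682 q [ 0.7308  0.2857 -0.2497  1.6269  0.0737  1.2364 -0.6593] tilt [ 0.0016 -0.0007 -1.    ] t 10.45 F [ 0.7749 -0.1209 -0.1311]
[-0.3727  0.674 ] [-1.0938  0.4202] [ 0.5418 -0.4274  0.0972] 0.0007756247471324183
[-0.436   0.6535] [-1.0412  0.3426] [ 0.5166 -0.4394  0.0973] 0.0005920062757769365
[-0.1388 -0.2344] [-0.021   0.5736] [ 0.5325 -0.4044  0.0964] 0.00036544707646805896
[ 2.1376 -0.0062] [-0.1738  0.45  ] [ 0.5058 -0.4198  0.0992] 0.002251874463651774
[ 0.5241 -0.4228  0.0975]
```

The block is home: its top reads 0.097 m all round, and the centre is within 1 mm of the nest. Now down onto the handle.

Converted, 0.134 m / 0.75 = 0.1787, -0.001 m / 0.75 = -0.0013.

Emit:
jog_arm([
  [-0.0013,0,0.0533,0,0.05],
  [-0.0013,0,0.1067,0,0.05],
  [-0.0013,0,0.1533,0,0.05],
  [-0.0013,0,0.1787,0,0.05],
  [-0.0013,0,0.1787,0,0.05],
])

```text
time: 11.05
ee_pos: [0.4795, -0.333, 0.0581]
eef_rot: [0.976, 0.219, -0.002, -0.002]
ft_force: [-0.9, -0.6, 0.2]
width: 0.05
grip_force: 0.0
```

```bash
python3 g.py .4823 -.3323 .062 .442
```

```text
shift [ 0.0029  0.0005 -0.0039] turn -0.0013175200520469943 q [ 0.7225  0.431  -0.2355  1.7506  0.1174  0.9797 -0.6885] tilt [-0.005   0.0031 -1.    ] t 11.05 F [-0.852  -0.6039  0.1591]
```

Emit:
jog_arm([
  [0,0,0,0,0.005],
  [0,0,0,0,0.005],
  [0,0,0,0,0.005],
  [0,0,0,0,0.005],
  [0,0,0,0,0.005],
  [0,0,0,0,0.005],
], grip_force=50)

```text
time: 11.65
ee_pos: [0.4811, -0.3321, 0.0622]
eef_rot: [0.976, 0.219, -0.0, -0.001]
ft_force: [-4.0, 5.4, 5.4]
width: 0.0125
grip_force: 50.0
```

```bash
python3 g.py .4823 -.3323 .062 .442
```

```text
shift [0.001  0.0007 0.0002] turn 0.00022975527496305048 q [ 0.7218  0.4248 -0.2375  1.7497  0.1161  0.9822 -0.6887] tilt [-0.0009  0.0012 -1.    ] t 11.65 F [-4.0352  5.4419  5.3556]
```

Converted, -0.031 m / 0.75 = -0.0413, -0.029 m / 0.75 = -0.0387.

Emit:
jog_arm([
  [0,-0.008,0,0,0.005],
  [0,-0.016,0,0,0.005],
  [0,-0.024,0,0,0.005],
  [0,-0.032,0,0,0.005],
  [0,-0.0387,0,0,0.005],
  [0,-0.0413,0,0,0.005],
  [0,-0.0413,0,0,0.005],
  [0,-0.0413,0,0,0.005],
])

```text
time: 12.45
ee_pos: [0.4692, -0.3071, 0.0623]
eef_rot: [0.976, 0.219, 0.001, 0.002]
ft_force: [8.6, -9.5, -8.7]
width: 0.0124
grip_force: 49.9
```

Create p.py:
```python
from m import *
s=readout.read_state();f=np.array([np.cos(-1.129),np.sin(-1.129)])
print("tcp travel",-(s["ee_pos"][:2]-[.4811,-.3321])@f,"F along",s["ft_force"][:2]@f,s["width"])
N=np.array([.525,-.4225])
for n in("side","top"):
    c=vision.camera(n);hsv=cv2.cvtColor(c["img"],cv2.COLOR_RGB2HSV)
    u,v=proj(c,[.4575,-.3591,.025])[0].astype(int)
    w=hsv[v-14:v+15,u-18:u+19].astype(int)
    red=((w[...,0]<8)|(w[...,0]>172))&(w[...,1]>120)&(w[...,2]>100)
    yel=(w[...,0]>18)&(w[...,0]<35)&(w[...,1]>110)&(w[...,2]>90)
    for nm,m in(("red",red),("yel",yel)):
        y,x=np.nonzero(m)
        if len(x): q=plane(c,(x.mean()+u-18,y.mean()+v-14),.025 if nm=="red" else .028)[:2];print(n,nm,len(x),q,"along f",(q-N)@f)
        else: print(n,nm,0)
```

```bash
python3 p.py
```

```text
tcp travel 0.027660853863102474 F along 12.28350552909616 0.012413546762272784
side red 8 [ 0.4516 -0.3626] along f -0.08547572088127559
side yel 7 [ 0.462  -0.3582] along f -0.08503483623633733
top red 5 [ 0.4515 -0.3625] along f -0.08564898115919999
top yel 1 [ 0.4575 -0.3619] along f -0.08368072726190559
```

The TCP says 27.7 mm, and the yellow pointer stands 1–2 mm short of the red band's middle. Pull 2 mm more.

Converted, -0.002 m / 0.75 = -0.0027.

Emit:
jog_arm([
  [0,-0.0027,0,0,0.005],
  [0,-0.0027,0,0,0.005],
  [0,-0.0027,0,0,0.005],
  [0,-0.0027,0,0,0.005],
])

```text
time: 12.95
ee_pos: [0.4684, -0.3056, 0.0623]
eef_rot: [0.976, 0.219, 0.002, 0.002]
ft_force: [8.5, -10.4, -9.9]
width: 0.0125
grip_force: 49.9
```

```bash
python3 p.py
```

```text
tcp travel 0.02936097311582859 F along 13.06499294483484 0.012509092876429557
side red 9 [ 0.4519 -0.362 ] along f -0.08592196406380492
side yel 8 [ 0.4612 -0.3568] along f -0.08666407697342964
top red 4 [ 0.451  -0.3627] along f -0.08571210161359373
top yel 0
```

Emit:
jog_arm([
  [0,0,0,0,0.005],
  [0,0,0,0,0.005],
  [0,0,0,0,0.005],
  [0,0,0,0,0.005],
  [0,0,0,0,0.005],
])

```text
time: 13.55
ee_pos: [0.4685, -0.3056, 0.0623]
eef_rot: [0.976, 0.219, 0.002, 0.002]
ft_force: [8.2, -9.7, -9.8]
width: 0.0128
grip_force: 49.9
```

```bash
python3 p.py
```

Run:
```python
from m import *
cs=vision.camera("side");f=np.array([np.cos(-1.129),np.sin(-1.129),0]);g=np.array([-f[1],f[0],0])
for i in(1,-1):
  for j in(1,-1):
    b=proj(cs,np.array([.525,-.4225,.098])+f*i*.013+g*j*.014)[0];print(dark(cs,b)-b)
```

```text
tcp travel 0.029352202361448938 F along 12.305524910323529 0.012780119219302858
side red 10 [ 0.4525 -0.3617] along f -0.08594136253100904
side yel 9 [ 0.4608 -0.3567] along f -0.08693409296768345
top red 4 [ 0.451  -0.3627] along f -0.08571210161359373
top yel 0
[-1.9624 -0.091 ]
[-1.8843 -0.0581]
[-1.2894  0.3858]
[-1.0192  0.3032]
```

The pointer holds steady in the red band, and the seal has pressed the block about 1 mm against its stop. Handing in.

```bash
python3 -c "
from bench import r, vision, readout
print(r.close_job())"
```

```text
the job is handed in; nothing more can be done
None
```

I handed the job in at about 14 s: the vice jaw is about 17–19 mm open, the block is fully home in the nest with its port to the seal, and the handle is held at about 29–30 mm with the pointer in the red band. The verdict was not shown. Because a bin stands close to the vice, I pushed the jaw open by its rear face instead of the knob and gripped the block across x instead of y.

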